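# Check a mixer pulley's balance on rollers and sort it

### The job

A mixer drive pulley lies in the blue cradle. Lay it gently on the four rollers under the lamp bar, let go and wait until its heavy side has turned down and it stands still: if its yellow tag has come to rest at the top, put the pulley in the green (pass) nest, if at the bottom, in the red (reject) nest, with both ends of its shaft down in the nest's V-blocks. Leave the oil bottle and the steel cup alone.

Things in the scene. Friction and masses are not known exactly. Their poses are not given: they have to be found in the camera images.
- pulley_center (a point): Centre of the belt pulley, a loose aluminium disc, diameter 110, 30 thick over its flat faces, dark belt groove, on a steel shaft 18 in diameter, 170 long overall; about 0.4 kg. y along the shaft, x from the shaft to the yellow tag (70 degrees of the rim and of both faces). It starts with the tag level with the shaft, on the robot's right. Hold it by the flat faces, between rim and shaft.
- pulley: The pulley, same point and axes as pulley_center. A heavy spot is hidden inside, either at the yellow tag or exactly opposite; nothing shows which.
- stand_seat (a point): Centre of the pulley when home on the rollers, 100.5 mm above the bench, axes as the stand's. Once let go there the pulley rolls in place, swings and stands still with its heavy side down (to some 15 degrees) after 1 to 3 s.
- stand: Grey roller stand, fixed, base 120 x 310 x 12 mm, turned up to 14 degrees. Origin: centre of the underside; x to the robot's right, y along the shaft, away from the robot. Four free black rollers, diameter 20, 30 long, round ends, at x +-11, y +-60, axles along y 85 mm above the bench, carry the shaft. Side plates at y +-86 are 86 high.
- lamp (a point): Middle of the underside of the stand's white lamp bar, over the rollers, 250 mm above the bench: 50 mm wide (stand x -20 to +30), 306 long along y, 23 thick, on posts 18 x 14 at stand x 20, y +-146. Straight down the gripper meets the bar: come from the robot's left (stand's -x side) with the tool tilted 35 to 45 degrees.
- cradle_seat (a point): Centre of the pulley's place in the cradle, 85 mm above the bench, axes as the cradle's. The pulley may start up to 6 mm along y from it.
- cradle: Blue cradle where the pulley waits. Fixed, base 115 x 170 x 12 mm, turned up to 18 degrees. Origin: centre of the underside; x across the shaft, to the robot's right, y along it, away from the robot. Posts at y +-60 carry 60-degree V-blocks, 20 mm wide, mouth 45 mm wide, tops 107 mm above the bench, that hold the shaft with its centre line 85 mm up. They grip: the pulley does not turn in them by itself.
- nest_pass_seat (a point): Centre of the pulley when home in the pass nest, 85 mm above the bench, axes as the nest's.
- nest_pass: Pass nest, green. Fixed, base 115 x 170 x 12 mm, turned up to 18 degrees. Origin: centre of the underside; x across the shaft, to the robot's right, y along it, away from the robot. Posts at y +-60 carry 60-degree V-blocks, 20 mm wide, mouth 45 mm wide, tops 107 mm above the bench, that hold the shaft with its centre line 85 mm up. They grip: the pulley does not turn in them by itself.
- nest_reject_seat (a point): Centre of the pulley when home in the reject nest, 85 mm above the bench, axes as the nest's.
- nest_reject: Reject nest, red. Fixed, base 115 x 170 x 12 mm, turned up to 18 degrees. Origin: centre of the underside; x across the shaft, to the robot's right, y along it, away from the robot. Posts at y +-60 carry 60-degree V-blocks, 20 mm wide, mouth 45 mm wide, tops 107 mm above the bench, that hold the shaft with its centre line 85 mm up. They grip: the pulley does not turn in them by itself.
- oil_bottle: Bystander: amber bottle, 60 mm diameter, 160 mm tall; origin at the centre of its foot.
- steel_cup: Bystander: steel cup, 80 mm diameter, 85 mm tall; origin at the centre of its foot.

How it is judged (in metres and radians):
On the way:
1. the pulley lies on the rollers, let go, and has come to rest with its heavy side down (its tag within 26 degrees of straight up or straight down) (distance between pulley_center and stand_seat below 0.012 m and angle between the y axis of pulley_center and the y axis of stand_seat, either way round below 0.1 rad and linear speed of pulley below 0.02 m/s and angular speed of pulley below 0.12 rad/s and contact force between pulley and the arm below 0.3 N and contact force between pulley and the fingers below 0.3 N and (angle between pulley_center's own x axis and vertical below 0.45 rad or angle between pulley_center's own x axis and vertical above 2.69 rad)), for 0.4 s.
At the end, for the whole second after the job is handed in: The pulley lies still and untouched in the green pass nest with its tag in the upper half, or in the red reject nest with its tag in the lower half, as it came to rest on the rollers; its centre within 12 mm of the nest's seat and its shaft within 6 degrees of the nest's y axis (linear speed of pulley below 0.02 m/s and angular speed of pulley below 0.12 rad/s and contact force between pulley and the arm below 0.3 N and contact force between pulley and the fingers below 0.3 N and ((distance between pulley_center and nest_pass_seat below 0.012 m and angle between the y axis of pulley_center and the y axis of nest_pass_seat, either way round below 0.1 rad and angle between pulley_center's own x axis and vertical below 1.571 rad) or (distance between pulley_center and nest_reject_seat below 0.012 m and angle between the y axis of pulley_center and the y axis of nest_reject_seat, either way round below 0.1 rad and angle between pulley_center's own x axis and vertical above 1.571 rad))).
It fails at once if the oil bottle is moved more than 30 mm (distance of oil_bottle from where it was at the start of the episode above 0.03 m).
It fails at once if the steel cup is moved more than 30 mm (distance of steel_cup from where it was at the start of the episode above 0.03 m).
It fails at once if the pulley is dropped or pressed hard on the roller stand (more than 60 N) (contact force between pulley and stand above 60 N).
It also fails if it takes over 70 s, if anything falls off the work surface, if the arm or the gripper's body presses on something with over 40 N, if the wrist force passes 120 N, or if a joint passes its speed limit or range.

### The arm

A 6-joint arm with a two-finger parallel gripper is mounted at the origin on the work surface. World frame = base frame: x ahead of the robot, y to its left, z up, the work surface at z = 0. Lengths are in m, angles in degrees, forces in N, time in s.
With the tool pointing down it reaches from about 0.275 to 1 m from the base axis. Payload 8.4 kg.
Tool frame: the origin (TCP) lies midway between the tips of the shut fingers; the grasp point (between the pads) lies 19 mm behind it (ctrl.grip_point_offset is the z of the grasp point in the tool frame, in m); z points along the fingers, y is the line along which they close (so a half turn about z gives the same grasp; the last joint's range is limited). The gripper opens to 85 mm and grips with 20 to 120 N. Pads are 22 mm wide; open, the fingers measure 114 mm over their backs; the gripper's body (76 mm by 85 mm) begins 54 mm behind the grasp point. The pads swing forward as they close: fully open they stand 13 mm farther back than shut.
Start: joints at [-76.971, 20.225, 93.587, -0, 66.188, -0.138], TCP at [0.142, -0.609, 0.231] pointing down, gripper open.
Joint ranges: [-150.9, 150.9], [-52.94, 120.26], [3.33, 152.33], [-74.26, 254.26], [0, 154.13], [-172.89, 172.89]. Speed limits (degrees/s): [127.2, 127.2, 159.86, 180, 180, 180].

### API

Orientations are given as [roll, pitch, yaw] about the fixed x, y, z axes, in that order (R = Rz(yaw) Ry(pitch) Rx(roll)).
In Python, from station import telemetry, eyes, ctrl gives the robot as it stands.
- The arm moves only by the tool send_rows, never from a script. Its arguments are lists of equal length, an entry for each row: "jaw": the finger opening in mm, from 0 to 85.4; "delta_pos": the shift along the world's x, y, z in mm, a list of three; "yaw": the turn about the world's z in degrees. A call has 1 to 8 rows; each row shifts and turns the commanded pose from where the row before left it; what a row does not reach is not made up. A row lasts 1/10 s, in which the tool goes at most 50 mm and 8.59 degrees, less where a joint would pass 70% of its speed; a pose out of reach is approached as far as the arm can. A call is refused whole if a number of a shift passes 50 or a number of a turn 8.59, either way. A call with a gripper value outside its range is refused whole. The fingers move at their own pace and stop on an object; the grip force is fixed at half the most. Time passes only in rows, so rows that do not move let the fingers close. It gives the time, the measured TCP pose, the force, the opening and the grip force at its end, in the units of the state.
- telemetry.get_state(): the state, without advancing time (a new reading comes with each control period).
- eyes.grab_frame(name): name is "scene" or "top"; returns the picture (420x560x3 uint8, blue, green, red); there is no depth.
- eyes.get_calibration(name): a dict with "camera_matrix" (3x3 intrinsics, pixels), "camera_from_world" (4x4, takes a point from world to camera coordinates). Camera axes: x right, y up, looking along -z (the intrinsics and any distortion apply to the point x, -y, -z); pixel columns grow to the right and rows downward; lengths in m; the calibration is good to about 2 mm. A picture is of the moment at which its call begins. get_calibration takes no time and is no camera call.
- ctrl.sign_off(): hands the job in; it is judged then, once.
The state is a dict: "time": time; "q": joint angles; "qd": joint speeds; "joint_torque": joint torques, N m; "ee_pos": TCP position; "tcp_rot": TCP orientation; "contact_force": force on the tool from outside, world axes, zero at the start; "ft_torque": the same for the moment, N m; "gripper_width": opening from 0.0 (shut) to 1.0 (fully open); "finger_force": force on a finger pad.
Only numpy, scipy, OpenCV 4.12 (cv2) and the standard library are available. Lean on these libraries where they do the work, as an engineer would, in place of code of your own. Each camera call takes 0.05 s, during which the arm holds its last target. There are 200 camera calls.

## Working session

There is one attempt and no reset: what is moved stays moved. The work goes in short steps, Python scripts to look and compute and a tool call to move; the robot and the scene stay as the last step left them, time stands still between calls to the robot, and variables do not carry over. Pictures are saved under pics/ and viewed, at most 10 in all, crops included, and the job is handed in when it is done.

Besides the shell and the picture viewer there is one more tool, called after "Emit:" in YAML: its name, and indented under it one key for each argument. send_rows: Moves the arm, as the interface text tells. Its arguments: {"type":"object","properties":{"jaw":{"type":"array"},"delta_pos":{"type":"array"},"yaw":{"type":"array"}},"required":["jaw","delta_pos","yaw"]}

```bash
mkdir -p pics; ls; python3 - <<'E'
from station import telemetry, eyes, ctrl
import cv2
for n in("scene","top"):
    cv2.imwrite(f"pics/{n}0.png",eyes.grab_frame(n)); c=eyes.get_calibration(n); print(n,c)
print(telemetry.get_state(),ctrl.grip_point_offset)
E
```

```text
pics
scene {'camera_matrix': array([[391.32401188,   0.        , 281.078997  ],
       [  0.        , 391.32401188, 208.51680488],
       [  0.        ,   0.        ,   1.        ]]), 'camera_from_world': array([[ 0.47379234,  0.88063503, -0.0016622 , -0.25586501],
       [-0.69931559,  0.37738613,  0.60707282,  0.30528253],
       [ 0.53523689, -0.28646405,  0.79464446, -1.32725512],
       [ 0.        ,  0.        ,  0.        ,  1.        ]])}
top {'camera_matrix': array([[452.11033342,   0.        , 274.07636704],
       [  0.        , 452.11033342, 211.17243706],
       [  0.        ,   0.        ,   1.        ]]), 'camera_from_world': array([[ 0.11917694, -0.99287226, -0.00123956, -0.08309281],
       [ 0.97239857,  0.11646702,  0.20217927, -0.59115402],
       [-0.20059382, -0.02530046,  0.97934774, -1.0566459 ],
       [ 0.        ,  0.        ,  0.        ,  1.        ]])}
{'time': 0.1, 'q': array([-7.69717103e+01,  2.02580497e+01,  9.36251104e+01,  1.42503079e-04,
        6.61887375e+01, -1.36643692e-01]), 'qd': array([-0.05671751, -0.07095974, -0.05180453,  0.08690271, -0.1143704 ,
        0.05213815]), 'joint_torque': array([ 3.01208649e-05, -6.06359625e+01, -3.42821789e+01,  2.10737676e-05,
        3.81489095e-03,  4.35693934e-06]), 'ee_pos': array([ 0.14225881, -0.60814816,  0.23063966]), 'tcp_rot': array([-1.79928103e+02, -3.01767673e-04,  1.31648756e+01]), 'contact_force': array([ 0.44376702, -1.24841575, -0.69820448]), 'ft_torque': array([ 0.06425861, -0.01714242, -0.03123558]), 'finger_force': 0.0, 'gripper_width': 1.0029989317603225} -0.0187
```

View pics/scene0.png

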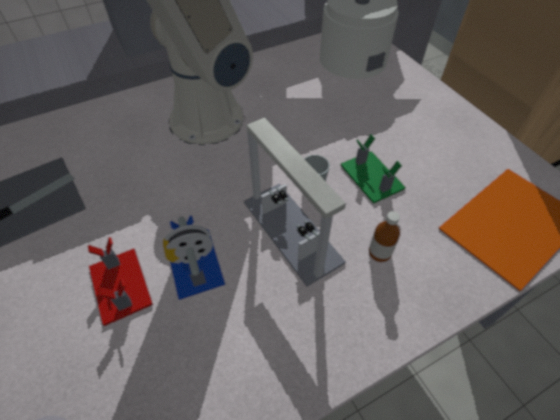

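View pics/top0.png

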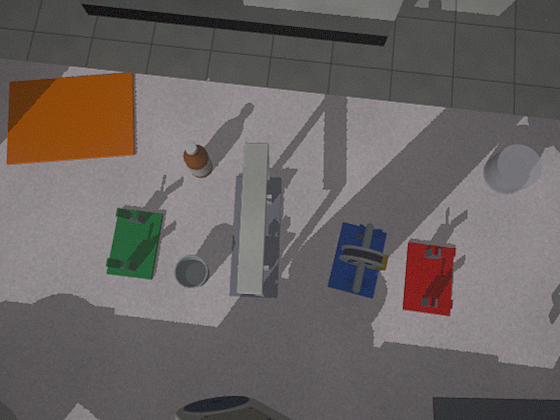

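```bash
cat > h.py <<'E'
import numpy as np, cv2
from scipy.optimize import minimize
from station import telemetry, eyes, ctrl
def proj(n,P):
    c=eyes.get_calibration(n);P=np.atleast_2d(P);T=c["camera_from_world"];K=c["camera_matrix"]
    p=P@T[:3,:3].T+T[:3,3]; p=p*[1,-1,-1]; p=p@K.T
    return p[:,:2]/p[:,2:]
def unproj(n,uv,z):
    c=eyes.get_calibration(n);T=c["camera_from_world"];K=c["camera_matrix"]
    r=np.linalg.inv(K)@[uv[0],uv[1],1]; r=r*[1,-1,-1]; R=T[:3,:3]; o=-R.T@T[:3,3]; d=R.T@r
    return o+d*(z-o[2])/d[2]
def fix(x,y,a,pts):
    # fixture frame: x to robot's right (-y world), y ahead (+x world), turned by a deg
    a=np.radians(a-90); c,s=np.cos(a),np.sin(a); pts=np.atleast_2d(pts)
    return np.c_[x+c*pts[:,0]-s*pts[:,1], y+s*pts[:,0]+c*pts[:,1], pts[:,2]]
def rect(w,l,z,x0=0): return np.array([[x0-w/2,-l/2,z],[x0+w/2,-l/2,z],[x0+w/2,l/2,z],[x0-w/2,l/2,z]])
E
python3 - <<'E'
from h import *
t=cv2.imread("pics/top0.png");s=cv2.imread("pics/scene0.png")
H=cv2.cvtColor(t,cv2.COLOR_BGR2HSV)
def fitmask(m,p0):
    k=8
    def cost(p):
        poly=proj("top",fix(p[0],p[1],p[2],rect(.115,.170,.012)))
        r=np.zeros((420*2,560*2),np.uint8)
        cv2.fillPoly(r,[np.round((poly+.5)*2*16).astype(int)],255,cv2.LINE_AA,4)
        r=cv2.resize(r,(560,420),interpolation=cv2.INTER_AREA)/255.
        return np.abs(r-m).sum()
    sx=np.array([[0,0,0],[.01,0,0],[0,.01,0],[0,0,6]])+p0
    return minimize(cost,p0,method="Nelder-Mead",options=dict(initial_simplex=sx,xatol=1e-5,fatol=.01))
for n,lo,hi in(("green",45,85),("blue",105,130),("red",0,8)):
    m=((H[...,0]>=lo)&(H[...,0]<=hi)&(H[...,1]>140)&(H[...,2]>40))
    if n=="red": m|=(H[...,0]>172)&(H[...,1]>140)
    m=m.astype(np.uint8); m[:190]=0; m[330:]=0
    m=cv2.morphologyEx(m,cv2.MORPH_CLOSE,np.ones((9,9)))
    ys,xs=np.nonzero(m); c=unproj("top",(np.median(xs),np.median(ys)),.012)
    best=min((fitmask(m,np.array([c[0],c[1],a])) for a in(-12,0,12)),key=lambda r:r.fun)
    print(n,m.sum(),best.x.round(4),best.fun)
    poly=proj("top",fix(*best.x,rect(.115,.170,.012))); print(poly.round(1).tolist())
    cv2.polylines(t,[np.round(poly*16).astype(int)],True,(0,255,255),1,cv2.LINE_AA,4)
for n,uv,z in(("cup",(192,272),.085),("bottle",(195,150),.16)): print(n,unproj("top",uv,z))
A=cv2.resize(cv2.imread("pics/top0.png")[135:305,215:300],None,fx=3.5,fy=3.5,interpolation=cv2.INTER_CUBIC)
B=cv2.resize(t[200:320,320:460],None,fx=3.3,fy=3.3,interpolation=cv2.INTER_CUBIC)
o=np.zeros((600,800,3),np.uint8);o[:A.shape[0],:A.shape[1]]=A;o[:B.shape[0],310:310+B.shape[1]]=B
cv2.imwrite("pics/crop1.png",o)
E
```

```text
green 2577 [0.4831 0.3338 0.566 ] 515.7294117647059
[[105.3, 273.6], [150.6, 278.7], [161.4, 212.5], [117.5, 207.8]]
blue 2113 [ 0.5115 -0.2332 -8.2012] 1036.078431372549
[[326.9, 285.0], [371.9, 297.2], [386.4, 231.8], [342.6, 220.3]]
red 3143 [ 0.4836 -0.4138 -0.9864] 130.4392156862745
[[402.4, 309.0], [449.1, 315.5], [453.0, 247.4], [407.7, 241.3]]
cup [0.42392306 0.16136438 0.085     ]
bottle [0.69799212 0.18391294 0.16      ]
```

View pics/crop1.png

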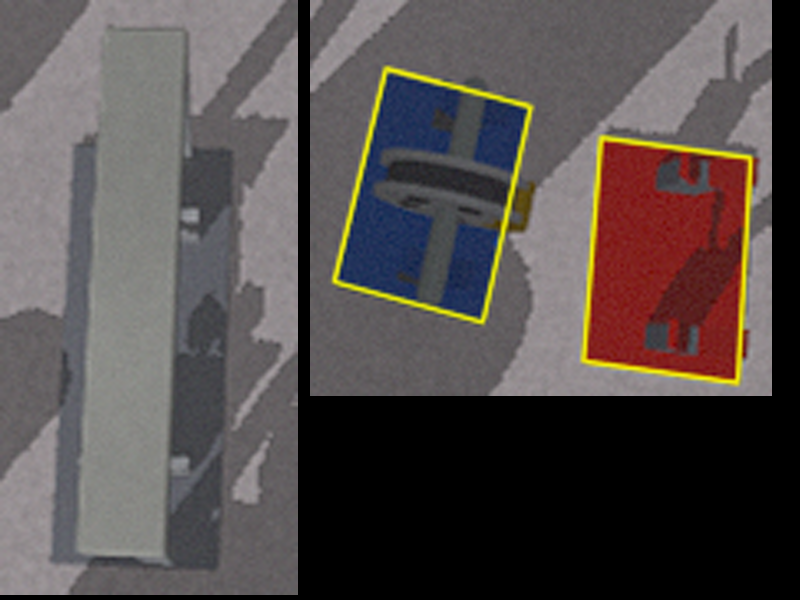

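```bash
python3 - <<'E'
from h import *
from scipy.optimize import least_squares
px=lambda a:np.array(a)/3.5+[215,135]-.4
base=px([[52,562],[217,570],[232,150],[75,145]]); bar=px([[76,552],[165,557],[187,30],[107,27]])
f=lambda p:np.r_[(proj("top",fix(*p,rect(.120,.310,.012)))-base).ravel(),(proj("top",fix(*p,rect(.05,.306,.273,.005)))-bar).ravel()]
r=least_squares(f,[.55,0,0],x_scale=[.1,.1,10]); print("stand",r.x.round(4)); print(r.fun.reshape(-1,4,2).round(1).tolist())
print("rollers in top",proj("top",fix(*r.x,[[11,60,.085],[11,-60,.085]])).round(1))
p=(.5115,-.2332,-8.2)
print("shaft pred",proj("top",fix(*p,[[0,.085,.085],[0,-.085,.085]])).round(1))
s=cv2.imread("pics/scene0.png");t=cv2.imread("pics/top0.png")
st=r.x
def dr(im,n,P,pts,c=(0,255,255)): cv2.polylines(im,[np.round(((proj(n,fix(*P,pts))+.5)*4-.5)*16).astype(int)],True,c,1,cv2.LINE_AA,4)
t4=cv2.resize(t,None,fx=4,fy=4,interpolation=cv2.INTER_CUBIC);s4=cv2.resize(s,None,fx=4,fy=4,interpolation=cv2.INTER_CUBIC)
V=[(0,60,0),(0,-60,0)]
for im,n in((t4,"top"),(s4,"scene")):
    dr(im,n,st,rect(.12,.31,.012));dr(im,n,st,rect(.05,.306,.273,.005));dr(im,n,st,rect(.05,.306,.25,.005),(255,0,255))
    for g in((.4831,.3338,.566),p,(.4836,-.4138,-.99)):
        dr(im,n,g,rect(.115,.17,.012)); dr(im,n,g,rect(.045,.02,.107)+[0,.06,0],(255,0,255)); dr(im,n,g,rect(.045,.02,.107)-[0,.06,0],(255,0,255))
A=t4[4*195:4*290,4*95:4*175]; B=s4[4*110:4*260,4*235:4*420]
o=np.zeros((600,800,3),np.uint8)
o[:380,:320]=A; B=cv2.resize(B,(470,381)); o[:381,325:795]=B
C=cv2.resize(s4[4*205:4*335,4*80:4*235],(262,219)); o[381:600,0:262]=C
cv2.imwrite("pics/crop2.png",o)
E
```

```text
stand [0.5397 0.0281 4.6109]
[[[-0.7, 0.5], [0.4, 0.2], [0.6, -0.2], [-0.3, -0.5]], [[-0.2, 0.6], [0.4, 0.2], [0.7, -0.5], [-0.8, -0.5]]]
rollers in top [[  732.5 -1799.1]
 [  -75.3 -2191.4]]
shaft pred [[370.3 220.9]
 [354.4 290.2]]
```

View pics/crop2.png

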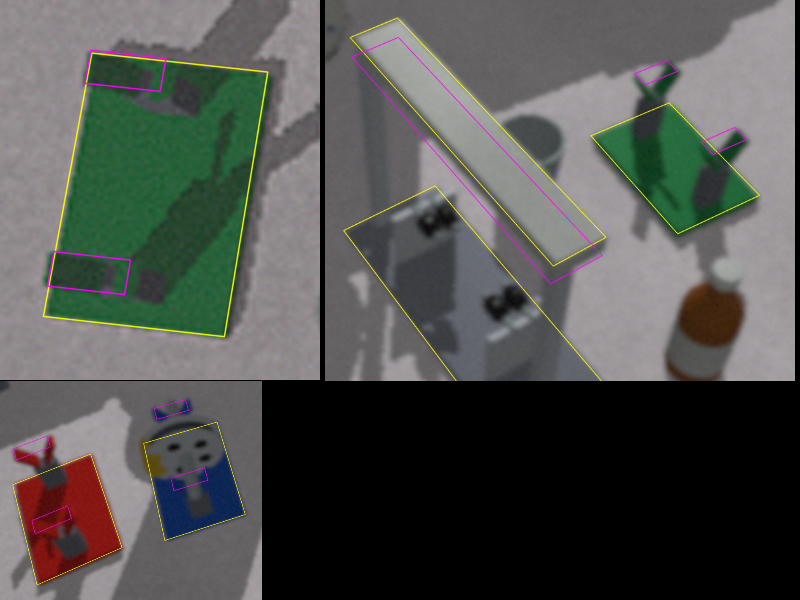

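Emit:
send_rows:
  jaw: [85,85,70,60,50,50,50,50]
  delta_pos:
    - [31,35.5,0]
    - [31,35.5,0]
    - [31,35.5,0]
    - [31,35.5,0]
    - [31,35.5,0]
    - [31,35.5,0]
    - [31,35.5,0]
    - [31,35.5,0]
  yaw: [8.58,8.58,8.58,8.58,8.58,8.58,8.58,8.58]

```text
time: 0.9
ee_pos: [0.3912, -0.3229, 0.2312]
tcp_rot: [-180.0, -0.0, 82.2]
contact_force: [0.4, -1.1, 0.6]
gripper_width: 0.586
finger_force: 0.0
```

Emit:
send_rows:
  jaw: [50,50,50,50,50]
  delta_pos:
    - [31,35.5,0]
    - [31,35.5,0]
    - [31,35.5,0]
    - [31,35.5,0]
    - [0,0,0]
  yaw: [0,0,0,0,0]

```text
time: 1.4
ee_pos: [0.5174, -0.1787, 0.2311]
tcp_rot: [179.9, -0.1, 82.0]
contact_force: [0.4, -0.8, -0.9]
gripper_width: 0.587
finger_force: 0.0
```

Emit:
send_rows:
  jaw: [50,50,50,50,50,50]
  delta_pos:
    - [-2.6,-3.4,-40]
    - [0,0,-40]
    - [0,0,-40]
    - [0,0,-30]
    - [0,0,-17]
    - [0,0,0]
  yaw: [-0.2,0,0,0,0,0]

```text
time: 2.0
ee_pos: [0.5094, -0.1856, 0.0617]
tcp_rot: [-179.7, -0.1, 81.6]
contact_force: [-0.7, -0.6, 0.6]
gripper_width: 0.588
finger_force: 0.0
```

```bash
python3 - <<'E'
from h import *
print(telemetry.get_state()["ee_pos"])
a=cv2.resize(eyes.grab_frame("scene")[90:310,110:330],(580,580),interpolation=cv2.INTER_CUBIC)
b=cv2.resize(eyes.grab_frame("top")[200:310,310:390],(210,290),interpolation=cv2.INTER_CUBIC)
o=np.zeros((580,800,3),np.uint8);o[:,:580]=a;o[:290,585:795]=b;cv2.imwrite("pics/g1.png",o)
E
```

```text
[ 0.50937328 -0.18564162  0.06172075]
```

View pics/g1.png

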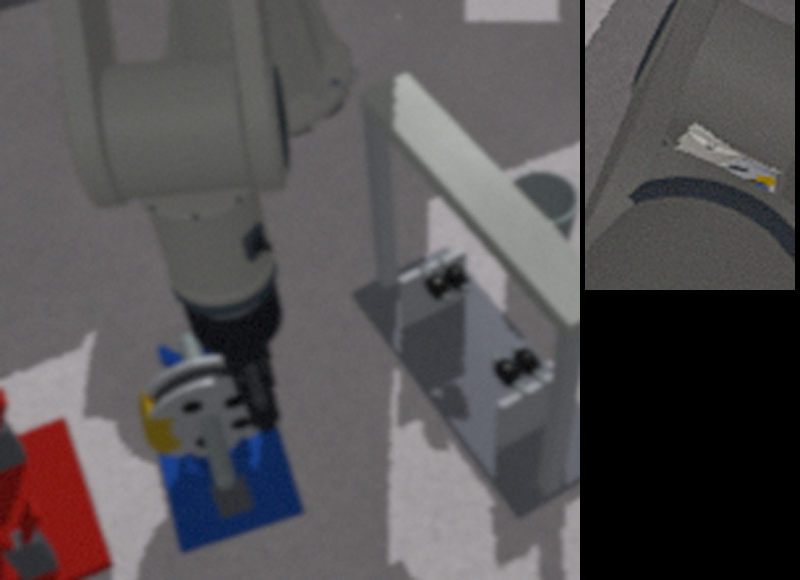

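Emit:
send_rows:
  jaw: [50,50,50]
  delta_pos:
    - [4,3.5,1]
    - [0,0,0]
    - [0,0,0]
  yaw: [0,0,0]

```text
time: 2.4
ee_pos: [0.5165, -0.1826, 0.0663]
tcp_rot: [179.9, 0.0, 81.6]
contact_force: [-0.7, -0.2, 0.5]
gripper_width: 0.586
finger_force: 0.0
```

```bash
python3 - <<'E'
from h import *
p=telemetry.get_state()["ee_pos"]; print(p)
for z in np.arange(.06,.48,.03):
    c=(proj("scene",[p[0],p[1],z])[0]-[110,90])*580/220
    r=(proj("scene",[p[0]-.04*.47,p[1]-.04*.88,z])[0]-[110,90])*580/220
    print(round(z,3),c.round(),"40mm=",round(np.hypot(*(c-r)),1))
E
```

```text
[ 0.51652639 -0.18256186  0.06630297]
0.06 [264. 408.] 40mm= 43.3
0.09 [260. 391.] 40mm= 44.4
0.12 [254. 372.] 40mm= 45.6
0.15 [249. 352.] 40mm= 46.8
0.18 [243. 331.] 40mm= 48.1
0.21 [237. 309.] 40mm= 49.5
0.24 [231. 286.] 40mm= 51.0
0.27 [224. 261.] 40mm= 52.5
0.3 [217. 235.] 40mm= 54.2
0.33 [209. 207.] 40mm= 55.9
0.36 [201. 177.] 40mm= 57.8
0.39 [192. 145.] 40mm= 59.8
0.42 [183. 110.] 40mm= 61.9
0.45 [173.  74.] 40mm= 64.2
```

Emit:
send_rows:
  jaw: [50,50,35,24,20,20,20,20]
  delta_pos:
    - [0.5,3,0]
    - [0,0,0]
    - [0,0,0]
    - [0,0,0]
    - [0,0,0]
    - [0,0,0]
    - [0,0,0]
    - [0,0,0]
  yaw: [0.2,0,0,0,0,0,0,0]

```text
time: 3.2
ee_pos: [0.5156, -0.1792, 0.0652]
tcp_rot: [-179.9, -0.0, 81.8]
contact_force: [-4.2, 3.5, 4.2]
gripper_width: 0.341
finger_force: 58.7
```

Emit:
send_rows:
  jaw: [20,20,20,20,20,20]
  delta_pos:
    - [0,0,5]
    - [0,0,15]
    - [0,0,30]
    - [0,0,40]
    - [0,0,40]
    - [0,0,0]
  yaw: [0,0,0,0,0,0]

```text
time: 3.8
ee_pos: [0.5198, -0.1807, 0.2007]
tcp_rot: [179.4, 0.1, 81.8]
contact_force: [0.3, -0.2, -3.5]
gripper_width: 0.34
finger_force: 60.1
```

```bash
python3 - <<'E'
from h import *
im=eyes.grab_frame("scene"); s=telemetry.get_state(); print(s["ee_pos"],s["gripper_width"],s["finger_force"],s["contact_force"],s["ft_torque"])
cv2.imwrite("pics/l1_raw.png",im)
a=cv2.resize(im[60:280,110:330],(600,600),interpolation=cv2.INTER_CUBIC);cv2.imwrite("pics/l1.png",a)
E
```

```text
[ 0.5182357  -0.18016595  0.19781337] 0.34169363502324096 60.11525273323059 [ 0.44261753 -0.09247032 -4.96253032] [ 0.25432114 -0.03197833  0.00557963]
```

View pics/l1.png

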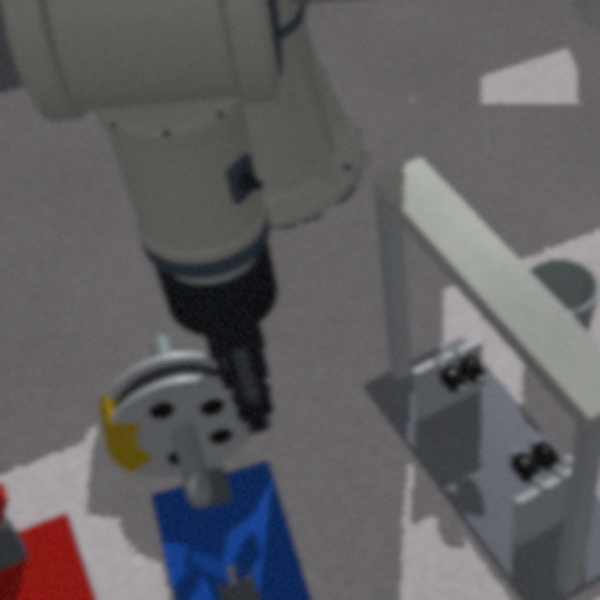

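Emit:
send_rows:
  jaw: [20,20,20,20,20,20,20,20]
  delta_pos:
    - [0,0,15]
    - [0,0,30]
    - [0,0,35]
    - [0,0,35]
    - [0,0,30]
    - [0,8,20]
    - [1,18,0]
    - [1,25,0]
  yaw: [0,0,0,0,0,1.8,2,2]

```text
time: 4.65
ee_pos: [0.5181, -0.1286, 0.3587]
tcp_rot: [-179.9, -0.0, 87.6]
contact_force: [-0.4, -0.0, -3.7]
gripper_width: 0.345
finger_force: 60.2
```

Emit:
send_rows:
  jaw: [20,20,20,20,20,20,20,20]
  delta_pos:
    - [1,35,0]
    - [1,40,0]
    - [2,40,0]
    - [2,40,0]
    - [2,40,0]
    - [2,40,0]
    - [0,35,0]
    - [0,25,0]
  yaw: [2,2,1,1,1,0,0,0]

```text
time: 5.45
ee_pos: [0.5276, 0.1687, 0.3578]
tcp_rot: [-179.8, -0.0, 94.7]
contact_force: [0.2, -0.0, -4.1]
gripper_width: 0.341
finger_force: 60.2
```

Emit:
send_rows:
  jaw: [20,20,20]
  delta_pos:
    - [0,0,0]
    - [0,0,0]
    - [0,0,0]
  yaw: [0,0,0]

```text
time: 5.75
ee_pos: [0.528, 0.1658, 0.359]
tcp_rot: [-179.9, 0.0, 94.6]
contact_force: [0.4, -0.4, -4.8]
gripper_width: 0.341
finger_force: 60.2
```

```bash
python3 - <<'E'
from h import *
for sag in(0,5,10,15,20):
    g=np.array([.5182,-.1802,.198+.02]); t=np.radians(sag)
    c=g+.054*np.cos(t)*np.array([-.1426,-.9898,0])-[0,0,.054*np.sin(t)]
    e=c+.085*np.array([.9898,-.1426,0]); print(sag,((proj("scene",e)[0]-[110,60])*2.727).round())
s=telemetry.get_state();print(s["ee_pos"],s["tcp_rot"],s["contact_force"],s["gripper_width"])
cv2.imwrite("pics/s1.png",eyes.grab_frame("scene"))
E
```

```text
0 [200. 504.]
5 [202. 507.]
10 [204. 511.]
15 [207. 513.]
20 [210. 516.]
[0.528019   0.16578356 0.35903184] [-1.79899377e+02  4.02089970e-02  9.45840416e+01] [ 0.35798165 -0.44047811 -4.83982058] 0.34120801629184105
```

Emit:
send_rows:
  jaw: [20,20,20,20,20,20,20,20]
  delta_pos:
    - [0,4,-15]
    - [0,0,-35]
    - [0,0,-45]
    - [0,0,-45]
    - [0,0,-45]
    - [0,0,-40]
    - [0,0,-25]
    - [0,0,-15]
  yaw: [0,0,0,0,0,0,0,0]

```text
time: 6.6
ee_pos: [0.5263, 0.1694, 0.0919]
tcp_rot: [-179.8, 0.0, 94.5]
contact_force: [-0.9, 0.7, -3.6]
gripper_width: 0.344
finger_force: 60.2
```

Emit:
send_rows:
  jaw: [20,20,20,20,20,20]
  delta_pos:
    - [0.8,-10,0]
    - [1.6,-20,0]
    - [1.6,-20,0]
    - [0.8,-10,0]
    - [0,0,0]
    - [0,0,0]
  yaw: [0,0,0,0,0,0]

```text
time: 7.2
ee_pos: [0.5334, 0.1105, 0.0958]
tcp_rot: [179.9, -0.0, 94.5]
contact_force: [0.1, -0.5, -4.1]
gripper_width: 0.337
finger_force: 60.3
```

```bash
python3 - <<'E'
from h import *
im=eyes.grab_frame("scene");s=telemetry.get_state();print(s["ee_pos"],s["tcp_rot"],s["contact_force"],s["ft_torque"])
d=s["ee_pos"][:2]-[.5397,.0281];print("g x,y",d@[.0804,-.9968],d@[.9968,.0804])
im2=eyes.grab_frame("top")
a=cv2.resize(im[60:280,200:420],(580,580),interpolation=cv2.INTER_CUBIC)
b=cv2.resize(im2[150:300,200:300],(210,315),interpolation=cv2.INTER_CUBIC)
o=np.zeros((580,800,3),np.uint8);o[:,:580]=a;o[:315,585:795]=b;cv2.imwrite("pics/s2.png",o)
E
```

```text
[0.53329729 0.11083248 0.09562321] [ 1.79959373e+02 -1.84463765e-02  9.45813363e+01] [-0.11377511  0.39570104 -4.67235531] [ 0.18230118 -0.04610376  0.02777798]
g x,y -0.0829825095792676 0.0002694717864714947
```

View pics/s2.png

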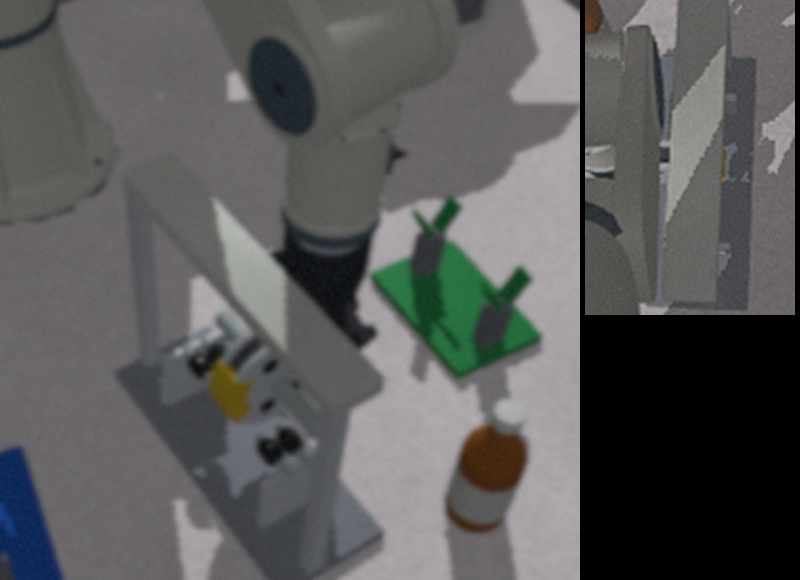

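```bash
python3 - <<'E'
from h import *
S=(.5397,.0281,4.6)
for sag in(0,10,20):
    t=np.radians(sag); x=-.083+.054*np.cos(t); z=.1156-.054*np.sin(t)
    P=fix(*S,[[x,-.085,z],[x,.085,z],[x+.048*np.cos(t),0,z-.048*np.sin(t)]])
    print(sag,((proj("scene",P)-[200,60])*2.636).round().tolist())
E
```

```text
0 [[216.0, 312.0], [320.0, 431.0], [223.0, 391.0]]
10 [[217.0, 318.0], [320.0, 437.0], [224.0, 402.0]]
20 [[219.0, 323.0], [321.0, 441.0], [228.0, 411.0]]
```

Emit:
send_rows:
  jaw: [20,20,20,20]
  delta_pos:
    - [0.4,-5,0]
    - [0.8,-9,0]
    - [0,0,0]
    - [0,0,0]
  yaw: [0,0,0,0]

```text
time: 7.7
ee_pos: [0.5343, 0.0963, 0.0952]
tcp_rot: [-180.0, -0.0, 94.6]
contact_force: [0.4, 0.3, -5.2]
gripper_width: 0.34
finger_force: 60.3
```

Emit:
send_rows:
  jaw: [20,20,20,20]
  delta_pos:
    - [0.1,-1.5,0]
    - [0,-1,0]
    - [0,-1,0]
    - [0,0,0]
  yaw: [0,0,0,0]

```text
time: 8.1
ee_pos: [0.5344, 0.093, 0.0953]
tcp_rot: [-180.0, -0.0, 94.6]
contact_force: [1.1, -0.4, -3.9]
gripper_width: 0.342
finger_force: 60.3
```

```bash
python3 - <<'E'
from h import *
im=eyes.grab_frame("scene");s=telemetry.get_state();print(s["ee_pos"],s["tcp_rot"],s["contact_force"],s["ft_torque"])
d=s["ee_pos"][:2]-[.5397,.0281];print("g x,y",d@[.0804,-.9968],d@[.9968,.0804])
S=(.5397,.0281,4.6)
cv2.imwrite("pics/s3raw.png",im)
a=cv2.resize(im[90:240,240:400],(800,750),interpolation=cv2.INTER_CUBIC)
# circle r=40 of wrist at bar top height and lamp edge
th=np.linspace(0,2*np.pi,60)
for z in(.25,.273):
    C=np.c_[s["ee_pos"][0]+.04*np.cos(th),s["ee_pos"][1]+.04*np.sin(th),0*th+z]
    cv2.polylines(a,[np.round((proj("scene",C)-[240,90]+.5)*5).astype(int)],True,(0,255,255))
cv2.imwrite("pics/s3.png",a[:600])
E
```

```text
[0.53433122 0.09301784 0.09526963] [-1.79996969e+02 -1.29436355e-03  9.46037046e+01] [ 0.43663708 -0.54876352 -3.70371161] [0.26876032 0.02601809 0.02867428]
g x,y -0.06514174833876217 -0.00013220500886089814
```

View pics/s3.png

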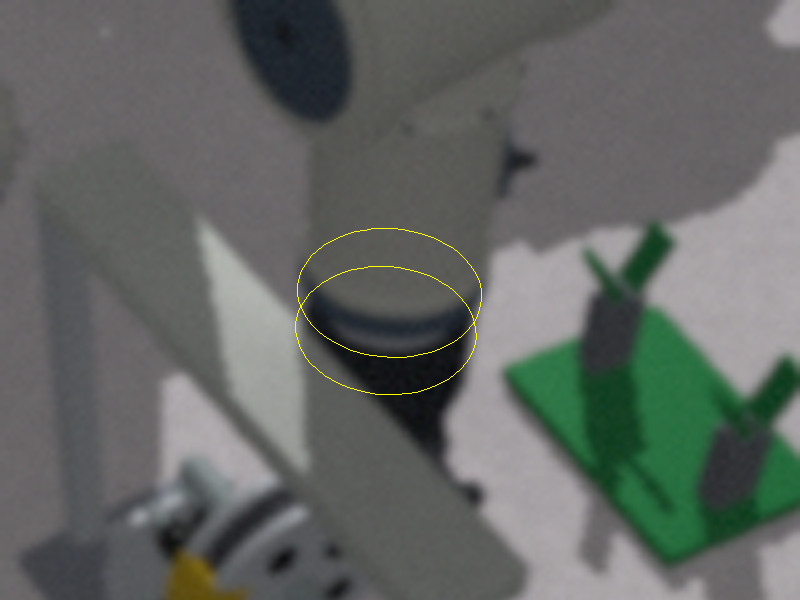

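Emit:
send_rows:
  jaw: [20,20,20,20,20]
  delta_pos:
    - [0.1,-1.5,0]
    - [0.1,-1,0]
    - [0,0,-4]
    - [0,0,-4]
    - [0,0,0]
  yaw: [0,0,0,0,0]

```text
time: 8.65
ee_pos: [0.534, 0.0904, 0.0865]
tcp_rot: [-179.9, 0.0, 94.6]
contact_force: [-0.5, -0.9, -4.5]
gripper_width: 0.341
finger_force: 60.3
```

Emit:
send_rows:
  jaw: [20,20,20,20]
  delta_pos:
    - [0,0,-1]
    - [0,0,-0.5]
    - [0,0,-0.5]
    - [0,0,0]
  yaw: [0,0,0,0]

```text
time: 9.05
ee_pos: [0.5346, 0.0906, 0.0853]
tcp_rot: [180.0, -0.0, 94.6]
contact_force: [-0.3, -0.6, -4.5]
gripper_width: 0.339
finger_force: 60.3
```

Emit:
send_rows:
  jaw: [20,20,20,20]
  delta_pos:
    - [0,0,-0.5]
    - [0,0,-0.5]
    - [0,0,0]
    - [0,0,0]
  yaw: [0,0,0,0]

```text
time: 9.45
ee_pos: [0.5346, 0.0905, 0.0843]
tcp_rot: [180.0, 0.0, 94.6]
contact_force: [-0.2, 0.2, -3.7]
gripper_width: 0.337
finger_force: 60.3
```

Emit:
send_rows:
  jaw: [20,20,20]
  delta_pos:
    - [0,0,-0.5]
    - [0,0,-0.5]
    - [0,0,0]
  yaw: [0,0,0]

```text
time: 9.75
ee_pos: [0.5347, 0.0903, 0.0837]
tcp_rot: [180.0, 0.0, 94.6]
contact_force: [-0.5, -1.7, 3.3]
gripper_width: 0.341
finger_force: 61.3
```

Emit:
send_rows:
  jaw: [20,20,20]
  delta_pos:
    - [0,0,-0.5]
    - [0,0,-0.3]
    - [0,0,0]
  yaw: [0,0,0]

```text
time: 10.05
ee_pos: [0.5348, 0.0903, 0.0833]
tcp_rot: [180.0, 0.0, 94.6]
contact_force: [-3.5, -2.3, 10.1]
gripper_width: 0.342
finger_force: 62.1
```

Emit:
send_rows:
  jaw: [20,20,20]
  delta_pos:
    - [0,0,-0.5]
    - [0,0,-0.3]
    - [0,0,0]
  yaw: [0,0,0]

```text
time: 10.35
ee_pos: [0.5349, 0.0903, 0.0827]
tcp_rot: [180.0, 0.0, 94.6]
contact_force: [-3.6, -3.0, 11.2]
gripper_width: 0.341
finger_force: 62.1
```

Emit:
send_rows:
  jaw: [20,20,20]
  delta_pos:
    - [0,-1,-0.1]
    - [0.1,-0.8,-0.2]
    - [0,0,0]
  yaw: [0,0,0]

```text
time: 10.65
ee_pos: [0.535, 0.0902, 0.0827]
tcp_rot: [179.9, -0.1, 94.6]
contact_force: [-6.9, 13.9, 15.1]
gripper_width: 0.345
finger_force: 62.2
```

Emit:
send_rows:
  jaw: [20,20]
  delta_pos:
    - [-0.1,1.6,0.3]
    - [0,0,0]
  yaw: [0,0]

```text
time: 10.85
ee_pos: [0.5349, 0.0903, 0.0827]
tcp_rot: [180.0, 0.0, 94.6]
contact_force: [-3.4, -2.4, 12.2]
gripper_width: 0.345
finger_force: 62.1
```

Lateral force confirms that the shaft is inboard of the left roller's crest. Releasing now.

Emit:
send_rows:
  jaw: [36,42,48,55,60,60]
  delta_pos:
    - [0,0,0]
    - [0,0,0]
    - [0,0,0]
    - [0,0,0]
    - [0,0,0]
    - [0,0,0]
  yaw: [0,0,0,0,0,0]

```text
time: 11.45
ee_pos: [0.5347, 0.0904, 0.0816]
tcp_rot: [180.0, -0.0, 94.6]
contact_force: [1.2, 1.4, -0.3]
gripper_width: 0.705
finger_force: 0.0
```

Emit:
send_rows:
  jaw: [60,60,60,60,60,60,60,60]
  delta_pos:
    - [0,10,0]
    - [0,25,0]
    - [0,30,0]
    - [0,10,0]
    - [0,0,0]
    - [0,0,0]
    - [0,0,0]
    - [0,0,0]
  yaw: [0,0,0,0,0,0,0,0]

```text
time: 12.25
ee_pos: [0.5345, 0.1645, 0.0816]
tcp_rot: [-180.0, 0.0, 94.6]
contact_force: [0.1, -0.4, 0.6]
gripper_width: 0.705
finger_force: 0.0
```

Emit:
send_rows:
  jaw: [60,60,60,60,60,60,60,60]
  delta_pos:
    - [0,0,0]
    - [0,0,0]
    - [0,0,0]
    - [0,0,0]
    - [0,0,0]
    - [0,0,0]
    - [0,0,0]
    - [0,0,0]
  yaw: [0,0,0,0,0,0,0,0]

```text
time: 13.05
ee_pos: [0.5346, 0.1654, 0.0817]
tcp_rot: [180.0, -0.0, 94.6]
contact_force: [-0.3, 0.2, 0.9]
gripper_width: 0.705
finger_force: 0.0
```

Emit:
send_rows:
  jaw: [60,60,60,60,60,60,60,60]
  delta_pos:
    - [0,0,0]
    - [0,0,0]
    - [0,0,0]
    - [0,0,0]
    - [0,0,0]
    - [0,0,0]
    - [0,0,0]
    - [0,0,0]
  yaw: [0,0,0,0,0,0,0,0]

```text
time: 13.85
ee_pos: [0.5346, 0.1653, 0.0817]
tcp_rot: [180.0, -0.0, 94.6]
contact_force: [0.4, 0.0, -0.2]
gripper_width: 0.699
finger_force: 0.0
```

Emit:
send_rows:
  jaw: [60,60,60,60,60,60,60,60]
  delta_pos:
    - [0,0,0]
    - [0,0,0]
    - [0,0,0]
    - [0,0,0]
    - [0,0,0]
    - [0,0,0]
    - [0,0,0]
    - [0,0,0]
  yaw: [0,0,0,0,0,0,0,0]

```text
time: 14.65
ee_pos: [0.5346, 0.1653, 0.0817]
tcp_rot: [180.0, 0.0, 94.6]
contact_force: [-0.6, 0.6, -0.9]
gripper_width: 0.704
finger_force: 0.0
```

```bash
python3 - <<'E'
from h import *
im=eyes.grab_frame("scene");s=telemetry.get_state();print(s["time"],s["ee_pos"])
S=(.5397,.0281,4.6)
im0=im.copy()
a=cv2.resize(im[120:240,230:350],(590,590),interpolation=cv2.INTER_CUBIC); k=590/120
th=np.linspace(0,2*np.pi,60)
P=np.c_[.055*np.cos(th),0*th+.015,.1005+.055*np.sin(th)]
P2=np.array([[0,-.085,.1005],[0,.085,.1005]])
f=lambda Q:np.round((proj("scene",fix(*S,Q))-[230,120]+.5)*k).astype(int)
cv2.polylines(a,[f(P)],True,(0,255,255));cv2.polylines(a,[f(P2)],False,(255,0,255))
cv2.imwrite("pics/r1.png",a)
E
```

```text
14.7 [0.53457617 0.16534529 0.0816941 ]
```

View pics/r1.png

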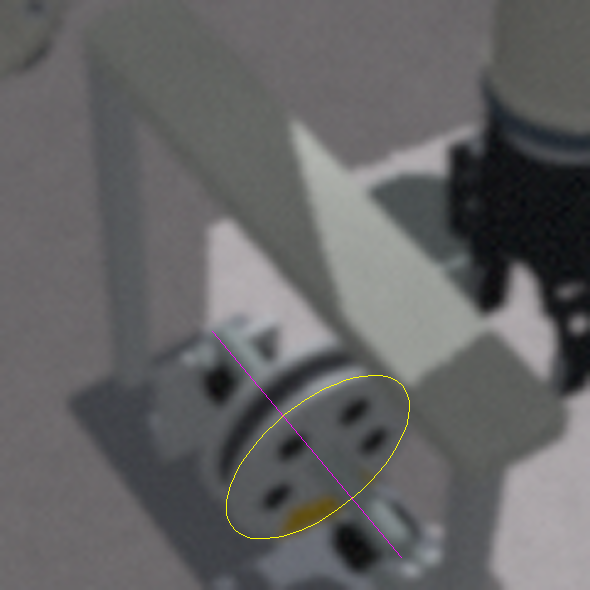

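Emit:
send_rows:
  jaw: [60,60,60,60,60,60,60]
  delta_pos:
    - [0,0,-10]
    - [0,0,-6]
    - [0,-20,0]
    - [0,-30,0]
    - [0.1,-15,0]
    - [0.1,-6.5,0]
    - [0,0,0]
  yaw: [0,0,0,0,0,0,0]

```text
time: 15.4
ee_pos: [0.5348, 0.0933, 0.0655]
tcp_rot: [-180.0, -0.0, 94.5]
contact_force: [-0.4, 0.7, 0.5]
gripper_width: 0.701
finger_force: 0.0
```

Emit:
send_rows:
  jaw: [60,60,60,60,60]
  delta_pos:
    - [0,-1,0]
    - [0,-1,0]
    - [0,-0.5,0]
    - [0,0,0]
    - [0,0,0]
  yaw: [0,0,0,0,0]

```text
time: 15.9
ee_pos: [0.5347, 0.0916, 0.0657]
tcp_rot: [180.0, -0.0, 94.6]
contact_force: [0.5, -0.2, -0.7]
gripper_width: 0.705
finger_force: 0.0
```

Emit:
send_rows:
  jaw: [60,60,60,60,60]
  delta_pos:
    - [0,-0.5,0]
    - [0,-0.5,0]
    - [0,-0.5,0]
    - [0,0,0]
    - [0,0,0]
  yaw: [0,0,0,0,0]

```text
time: 16.4
ee_pos: [0.5348, 0.0905, 0.0657]
tcp_rot: [180.0, -0.0, 94.6]
contact_force: [-1.1, 5.9, 0.6]
gripper_width: 0.704
finger_force: 0.0
```

```bash
python3 - <<'E'
from h import *
for i in range(3):
    im=eyes.grab_frame("scene");H=cv2.cvtColor(im,cv2.COLOR_BGR2HSV)[190:250,270:320]
    ys,xs=np.nonzero((abs(H[...,0].astype(int)-24)<8)&(H[...,1]>120)); print(len(xs),xs.mean()+270,ys.mean()+190)
s=telemetry.get_state();print(s["time"],s["ee_pos"],s["contact_force"])
E
```

```text
34 292.70588235294116 224.26470588235293
34 292.70588235294116 224.26470588235293
33 292.8484848484849 224.21212121212122
16.55 [0.53481924 0.09051219 0.06573502] [-1.1535737   5.49361938 -0.378734  ]
```

Emit:
send_rows:
  jaw: [60,60,60,60,60]
  delta_pos:
    - [0,1.5,8]
    - [0,0,8]
    - [0,0,0]
    - [0,-1.2,0]
    - [0,0,0]
  yaw: [0,0,0,0,0]

```text
time: 17.05
ee_pos: [0.5352, 0.0904, 0.0821]
tcp_rot: [179.9, -0.0, 94.6]
contact_force: [-0.4, 5.4, 2.2]
gripper_width: 0.703
finger_force: 0.0
```

Emit:
send_rows:
  jaw: [50,40,30,20,15,15,15,15]
  delta_pos:
    - [0,-0.3,0]
    - [0,0,0]
    - [0,0,0]
    - [0,0,0]
    - [0,0,0]
    - [0,0,0]
    - [0,0,0]
    - [0,0,0]
  yaw: [0,0,0,0,0,0,0,0]

```text
time: 17.85
ee_pos: [0.535, 0.0904, 0.0819]
tcp_rot: [180.0, -0.0, 94.6]
contact_force: [-3.0, 7.4, 2.6]
gripper_width: 0.334
finger_force: 58.9
```

Emit:
send_rows:
  jaw: [15,15,15,15,15,15,15]
  delta_pos:
    - [0,0.8,1]
    - [0,0.5,1.5]
    - [0,0,2]
    - [0,0,2]
    - [0,0,2]
    - [0,0,0]
    - [0,0,0]
  yaw: [0,0,0,0,0,0,0]

```text
time: 18.55
ee_pos: [0.5348, 0.0911, 0.0902]
tcp_rot: [180.0, -0.0, 94.6]
contact_force: [-0.6, 0.3, -4.1]
gripper_width: 0.338
finger_force: 59.4
```

```bash
python3 - <<'E'
from h import *
im=eyes.grab_frame("scene");cv2.imwrite("pics/p1.png",im)
H=cv2.cvtColor(im,cv2.COLOR_BGR2HSV)[185:250,265:330]
ys,xs=np.nonzero((abs(H[...,0].astype(int)-24)<8)&(H[...,1]>120)); print(len(xs),xs.mean()+265,ys.mean()+185)
s=telemetry.get_state();print(s["time"],s["ee_pos"],s["contact_force"],s["ft_torque"])
S=(.5397,.0281,4.6)
# visible tag on +y face: predicted centroid, home and lifted 8.5 w/ sag
for lx,lz,sag in((0,0,0),(-1.3,8.5,0),(-1.3,8.5,10),(-1.3,8.5,20),(-1.3,8.5,40)):
    t=np.radians(sag);gx=-.0625+lx/1e3; gz=.1005+lz/1e3
    c=np.array([gx+.0625*np.cos(t),gz-.0625*np.sin(t)])
    tag=c+.045*np.array([-np.sin(t),-np.cos(t)])
    print(sag,proj("scene",fix(*S,[[tag[0],.015,tag[1]],[c[0],.085,c[1]]])).round(1).tolist())
E
```

```text
34 293.1764705882353 222.3235294117647
18.6 [0.53470715 0.09110764 0.09015355] [-0.94788443 -0.16549456 -4.27984655] [0.25505918 0.00318078 0.01836386]
0 [[293.9, 223.4], [311.0, 232.8]]
0 [[294.4, 221.2], [311.7, 230.5]]
10 [[297.2, 222.0], [311.7, 232.9]]
20 [[300.4, 222.1], [312.4, 234.8]]
40 [[307.9, 220.5], [315.5, 237.1]]
```

Emit:
send_rows:
  jaw: [15,15,15,15,15,15,15,15]
  delta_pos:
    - [0,4,2]
    - [-0.5,9,2]
    - [-1,14,0]
    - [-1,16,0]
    - [-1,15,0]
    - [-1,11,0]
    - [-0.5,7,0]
    - [0,2,3]
  yaw: [0,0,0,0,0,0,0,0]

```text
time: 19.4
ee_pos: [0.5293, 0.17, 0.0969]
tcp_rot: [-180.0, 0.0, 94.7]
contact_force: [0.0, -0.4, -4.1]
gripper_width: 0.334
finger_force: 59.5
```

Emit:
send_rows:
  jaw: [15,15,15,15,15,15,15,15]
  delta_pos:
    - [0,2,8]
    - [0,0,16]
    - [0,0,25]
    - [0,0,32]
    - [0,0,35]
    - [0,0,35]
    - [0,0,35]
    - [0,0,30]
  yaw: [0,0,0,0,0,0,0,0]

```text
time: 20.2
ee_pos: [0.5298, 0.1706, 0.3159]
tcp_rot: [179.9, -0.0, 94.6]
contact_force: [0.6, 0.2, -4.7]
gripper_width: 0.337
finger_force: 59.8
```

Emit:
send_rows:
  jaw: [15,15,15,15,15,15,15,15]
  delta_pos:
    - [0,0,25]
    - [0,0,18]
    - [0,0,10]
    - [0,-5,3]
    - [-1,-12,0]
    - [-1,-20,0]
    - [-2,-27,0]
    - [-3,-32,0]
  yaw: [0,0,0,0,0,0,0,0]

```text
time: 21.0
ee_pos: [0.5218, 0.0737, 0.3676]
tcp_rot: [-179.9, 0.0, 94.6]
contact_force: [0.7, 0.7, -4.8]
gripper_width: 0.337
finger_force: 59.8
```

Emit:
send_rows:
  jaw: [15,15,15,15,15,15,15,15]
  delta_pos:
    - [-3,-33,0]
    - [-3,-33,0]
    - [-3,-33,0]
    - [-3,-33,0]
    - [-3,-33,0]
    - [-3,-33,0]
    - [-3,-33,0]
    - [-3,-33,0]
  yaw: [-0.7,-0.7,-0.7,-0.7,-0.7,-0.7,-0.7,-0.7]

```text
time: 21.8
ee_pos: [0.4971, -0.1907, 0.3677]
tcp_rot: [-179.9, -0.0, 88.9]
contact_force: [0.2, 0.1, -4.3]
gripper_width: 0.337
finger_force: 59.8
```

Emit:
send_rows:
  jaw: [15,15,15,15,15,15,15,15]
  delta_pos:
    - [-3,-33,0]
    - [-3,-33,0]
    - [-3,-33,0]
    - [-2,-28,0]
    - [-2,-20,0]
    - [-1,-11,0]
    - [0,-4,0]
    - [0,0,0]
  yaw: [0,0,0,0,0,0,0,0]

```text
time: 22.6
ee_pos: [0.4843, -0.3508, 0.3685]
tcp_rot: [-179.9, -0.1, 89.0]
contact_force: [0.5, 0.5, -3.8]
gripper_width: 0.334
finger_force: 59.8
```

```bash
python3 - <<'E'
from h import *
im=eyes.grab_frame("scene");cv2.imwrite("pics/q1.png",im)
s=telemetry.get_state();e=s["ee_pos"];print(s["time"],e,s["tcp_rot"],s["contact_force"],s["ft_torque"])
H=cv2.cvtColor(im,cv2.COLOR_BGR2HSV); m=((abs(H[...,0].astype(int)-24)<8)&(H[...,1]>120)).astype(np.uint8)
n,l,st,c=cv2.connectedComponentsWithStats(m)
print([(st[i,4],c[i].round(1).tolist()) for i in range(1,n) if st[i,4]>8 and c[i][0]<300])
for sag in(0,10,20,40):
    t=np.radians(sag);G=np.array([e[0],e[1],0]);xr=np.array([-.0173,-.9999,0]);yr=np.array([.9999,-.0173,0]);zz=np.array([0,0,1])
    c=G+zz*(e[2]+.0186)+.0625*(np.cos(t)*xr-np.sin(t)*zz); tag=c+.045*(-np.sin(t)*xr-np.cos(t)*zz)+.015*yr
    print(sag,proj("scene",tag).round(1).tolist())
E
```

```text
22.65 [ 0.48454409 -0.35027577  0.36871396] [-1.79962142e+02 -5.42191055e-02  8.90060804e+01] [-0.25840536  1.34233338 -4.42322864] [ 0.2046661  -0.07119419  0.00172993]
[(np.int32(199), [66.3, 200.0])]
0 [[56.8, 203.5]]
10 [[64.8, 205.3]]
20 [[73.1, 206.1]]
40 [[89.6, 204.9]]
```

Emit:
send_rows:
  jaw: [15,15,15,15,15,15,15,15]
  delta_pos:
    - [0,-2,-12]
    - [0,0,-25]
    - [0,0,-38]
    - [0,0,-45]
    - [0,0,-45]
    - [0,0,-38]
    - [0,0,-25]
    - [0,0,-15]
  yaw: [0,0,0,0,0,0,0,0]

```text
time: 23.45
ee_pos: [0.4836, -0.3511, 0.1233]
tcp_rot: [-179.8, -0.1, 89.1]
contact_force: [1.0, 0.3, -4.5]
gripper_width: 0.336
finger_force: 59.9
```

Emit:
send_rows:
  jaw: [15,15,15,15,15,15,15]
  delta_pos:
    - [0,0,-8]
    - [0,0,-5]
    - [0,0,-5]
    - [0,0,-4]
    - [0,0,-3]
    - [0,0,0]
    - [0,0,0]
  yaw: [0,0,0,0,0,0,0]

```text
time: 24.15
ee_pos: [0.4849, -0.353, 0.1015]
tcp_rot: [180.0, 0.0, 89.0]
contact_force: [-0.1, 0.1, -4.4]
gripper_width: 0.335
finger_force: 59.9
```

```bash
python3 - <<'E'
from h import *
im=eyes.grab_frame("scene");cv2.imwrite("pics/q2.png",im)
s=telemetry.get_state();e=s["ee_pos"];print(s["time"],e,s["tcp_rot"],s["contact_force"],s["ft_torque"])
a=cv2.resize(im[190:340,60:210],(600,600),interpolation=cv2.INTER_CUBIC)
H=cv2.cvtColor(im,cv2.COLOR_BGR2HSV); m=((abs(H[...,0].astype(int)-24)<8)&(H[...,1]>120)).astype(np.uint8)
n,l,st,c=cv2.connectedComponentsWithStats(m)
print([(st[i,4],c[i].round(1).tolist()) for i in range(1,n) if st[i,4]>8 and c[i][0]<300])
for sag in(0,10,20,40):
    t=np.radians(sag);G=np.array([e[0],e[1],0]);xr=np.array([-.0173,-.9999,0]);yr=np.array([.9999,-.0173,0]);zz=np.array([0,0,1])
    c=G+zz*(e[2]+.0186)+.0625*(np.cos(t)*xr-np.sin(t)*zz); tag=c+.045*(-np.sin(t)*xr-np.cos(t)*zz)+.015*yr
    print(sag,proj("scene",tag).round(1).tolist())
E
```

```text
24.2 [ 0.48491459 -0.35301828  0.10152932] [1.79976431e+02 1.78898061e-02 8.90049388e+01] [ 1.11994582e-03  4.96102619e-01 -4.07230151e+00] [ 0.23531376 -0.019065    0.02104222]
[(np.int32(65), [117.6, 273.6])]
0 [[109.8, 277.3]]
10 [[115.2, 277.8]]
20 [[121.0, 277.6]]
40 [[133.0, 275.5]]
```

Emit:
send_rows:
  jaw: [15,15,15,15,15,15,15,15]
  delta_pos:
    - [0,0,-3]
    - [0,0,-3]
    - [0,0,-3]
    - [0,0,-3]
    - [0,0,-2.5]
    - [0,0,-2]
    - [0,0,-1.5]
    - [0,0,0]
  yaw: [0,0,0,0,0,0,0,0]

```text
time: 25.0
ee_pos: [0.4847, -0.3528, 0.0829]
tcp_rot: [-180.0, -0.0, 89.0]
contact_force: [0.3, 0.1, -3.4]
gripper_width: 0.337
finger_force: 59.9
```

Emit:
send_rows:
  jaw: [15,15,15,15,15]
  delta_pos:
    - [0,0,-1.5]
    - [0,0,-1]
    - [0,0,-1]
    - [0,0,0]
    - [0,0,0]
  yaw: [0,0,0,0,0]

```text
time: 25.5
ee_pos: [0.4847, -0.3529, 0.0797]
tcp_rot: [-180.0, -0.0, 89.0]
contact_force: [0.7, -0.5, -3.7]
gripper_width: 0.338
finger_force: 59.9
```

Emit:
send_rows:
  jaw: [15,15,15,15,15]
  delta_pos:
    - [0,0,-1]
    - [0,0,-1]
    - [0,0,-1]
    - [0,0,0]
    - [0,0,0]
  yaw: [0,0,0,0,0]

```text
time: 26.0
ee_pos: [0.4848, -0.3529, 0.0766]
tcp_rot: [-180.0, -0.0, 89.0]
contact_force: [-0.7, 0.7, -4.1]
gripper_width: 0.334
finger_force: 59.9
```

Emit:
send_rows:
  jaw: [15,15,15,15,15]
  delta_pos:
    - [0,0,-1]
    - [0,0,-1]
    - [0,0,-1]
    - [0,0,0]
    - [0,0,0]
  yaw: [0,0,0,0,0]

```text
time: 26.5
ee_pos: [0.4847, -0.3529, 0.0737]
tcp_rot: [-180.0, -0.0, 89.0]
contact_force: [0.8, 0.2, -4.3]
gripper_width: 0.332
finger_force: 59.9
```

Emit:
send_rows:
  jaw: [15,15,15,15,15]
  delta_pos:
    - [0,0,-1]
    - [0,0,-1]
    - [0,0,-0.5]
    - [0,0,0]
    - [0,0,0]
  yaw: [0,0,0,0,0]

```text
time: 27.0
ee_pos: [0.4847, -0.3529, 0.0712]
tcp_rot: [-180.0, -0.0, 89.0]
contact_force: [-0.3, -0.5, -4.5]
gripper_width: 0.336
finger_force: 59.9
```

Emit:
send_rows:
  jaw: [15,15,15,15,15]
  delta_pos:
    - [0,0,-1]
    - [0,0,-1]
    - [0,0,0]
    - [0,0,0]
    - [0,0,0]
  yaw: [0,0,0,0,0]

```text
time: 27.5
ee_pos: [0.4848, -0.3529, 0.0692]
tcp_rot: [-180.0, -0.0, 89.0]
contact_force: [-0.8, -0.6, -3.6]
gripper_width: 0.335
finger_force: 59.9
```

Emit:
send_rows:
  jaw: [15,15,15,15,15]
  delta_pos:
    - [0,0.5,-1]
    - [0,0.5,-1]
    - [0,0,0]
    - [0,0,0]
    - [0,0,0]
  yaw: [0,0,0,0,0]

```text
time: 28.0
ee_pos: [0.4851, -0.3526, 0.0676]
tcp_rot: [179.9, 0.1, 89.0]
contact_force: [-0.7, -4.9, -0.3]
gripper_width: 0.334
finger_force: 60.5
```

Emit:
send_rows:
  jaw: [15,15,15,15]
  delta_pos:
    - [0,0,-0.7]
    - [0,0,-0.5]
    - [0,0,0]
    - [0,0,0]
  yaw: [0,0,0,0]

```text
time: 28.4
ee_pos: [0.4853, -0.3527, 0.0666]
tcp_rot: [179.9, 0.1, 89.0]
contact_force: [-3.0, -5.7, 4.2]
gripper_width: 0.337
finger_force: 61.3
```

Emit:
send_rows:
  jaw: [15,15,15,15]
  delta_pos:
    - [0,-1,0]
    - [0,-0.3,-0.5]
    - [0,0,0]
    - [0,0,0]
  yaw: [0,0,0,0]

```text
time: 28.8
ee_pos: [0.4853, -0.3531, 0.066]
tcp_rot: [179.9, 0.0, 89.0]
contact_force: [-0.0, -0.2, 5.8]
gripper_width: 0.342
finger_force: 61.9
```

Balanced: vertical support of about 10 N, no side force, so the shaft is seated. Release and back off.

Emit:
send_rows:
  jaw: [34,38,44,50,55,60,60,60]
  delta_pos:
    - [0,0,0]
    - [0,0,0]
    - [0,0,0]
    - [0,0,0]
    - [0,0,0]
    - [0,0,0]
    - [0,15,0]
    - [0,25,0]
  yaw: [0,0,0,0,0,0,0,0]

```text
time: 29.6
ee_pos: [0.4848, -0.3131, 0.0655]
tcp_rot: [180.0, 0.0, 88.9]
contact_force: [0.2, 0.6, 0.6]
gripper_width: 0.705
finger_force: 0.0
```

Emit:
send_rows:
  jaw: [60,60,60,60,60,60,60,60]
  delta_pos:
    - [0,15,30]
    - [0,0,45]
    - [0,0,45]
    - [0,0,45]
    - [0,0,30]
    - [0,0,0]
    - [0,0,0]
    - [0,0,0]
  yaw: [0,0,0,0,0,0,0,0]

```text
time: 30.4
ee_pos: [0.484, -0.2972, 0.259]
tcp_rot: [-179.9, -0.1, 89.0]
contact_force: [-0.8, -0.2, 0.6]
gripper_width: 0.7
finger_force: 0.0
```

```bash
python3 - <<'E'
from h import *
s=telemetry.get_state();print(s["time"],s["ee_pos"],s["contact_force"])
R=(.4836,-.4138,-1.); o=np.zeros((600,800,3),np.uint8); k=5
th=np.linspace(0,2*np.pi,60)
P=np.c_[.055*np.cos(th),0*th+.015,.085+.055*np.sin(th)];P2=np.array([[0,-.085,.085],[0,.085,.085]])
for n,x0,y0,ox in(("scene",70,210,0),("top",390,220,400)):
    im=eyes.grab_frame(n);a=cv2.resize(im[y0:y0+115,x0:x0+79],None,fx=k,fy=k,interpolation=cv2.INTER_CUBIC)
    f=lambda Q:np.round((proj(n,fix(*R,Q))-[x0,y0]+.5)*k).astype(int)
    cv2.polylines(a,[f(P)],True,(0,255,255));cv2.polylines(a,[f(P2)],False,(255,0,255))
    o[:a.shape[0],ox:ox+a.shape[1]]=a
cv2.imwrite("pics/end.png",o)
E
```

```text
30.4 [ 0.48396373 -0.29721237  0.25901265] [-0.75139687 -0.19283954  0.64543175]
```

View pics/end.png

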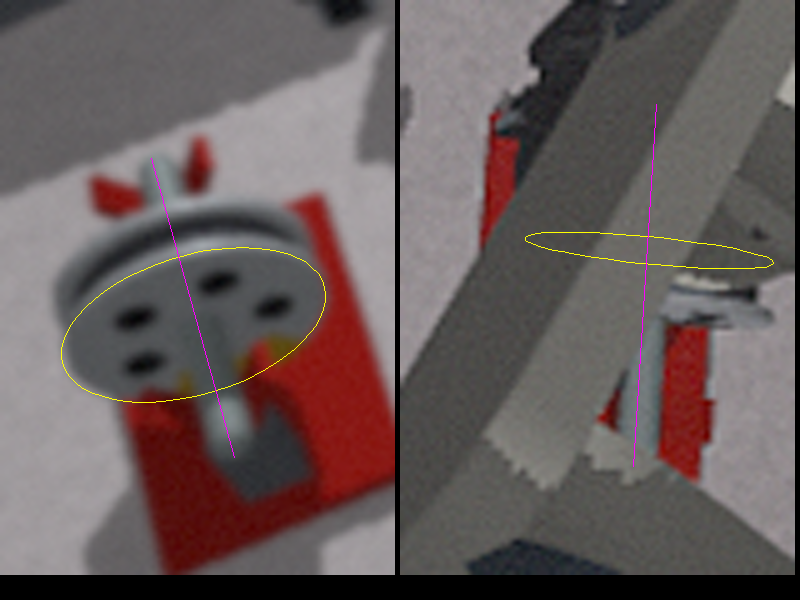

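```bash
python3 -c "
from station import ctrl; print(ctrl.sign_off())"
```

```text
the job is handed in; nothing more can be done
None
```

The pulley came to rest on the rollers with its yellow tag at the bottom. It now lies in the red reject nest with both shaft ends in the V-blocks and the tag still down, and I handed the job in at about 30 s; no verdict came back. The tool could not be tilted, so I gripped the disc near its left rim from straight above, and the gripper touched the lamp bar lightly (14 N at most).

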